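Spin the engine flywheel and brake it on its timing mark

ROBOT

A 7-joint arm with a two-finger parallel gripper is mounted at the origin on the work surface. World frame = base frame: x ahead of the robot, y to its left, z up, the work surface at z = 0. Lengths are in m, angles in rad, forces in N, time in s.
With the tool pointing down it reaches from about 0.425 to 0.825 m from the base axis. Payload 3.6 kg.
Tool frame: the origin (TCP) lies midway between the tips of the shut fingers; the grasp point (between the pads) lies 19 mm behind it; z points along the fingers, y is the line along which they close (so a half turn about z gives the same grasp; the last joint's range is limited). The gripper opens to 93 mm and grips with 3 to 60 N. Pads are 15 mm wide; open, the fingers measure 128 mm over their backs; the gripper's body (75 mm by 188 mm) begins 65 mm behind the grasp point.
Start: joints at [1.23, 0.615, -0.013, 1.423, 0.008, 1.103, -0.04], TCP at [0.201, -0.618, 0.191] pointing down, gripper open.
Joint ranges: [-3.12, 3.12], [-0.3, 2.06], [-1.34, 1.32], [0.26, 2.42], [-1.36, 4.5], [0.01, 1.98], [-2.84, 2.84]. Speed limits (rad/s): [2.79, 2.79, 3.14, 3.14, 3.14, 3.14, 3.14].

INTERFACE

Orientations are given as [roll, pitch, yaw] about the fixed x, y, z axes, in that order (R = Rz(yaw) Ry(pitch) Rx(roll)).
In Python, from workcell import * gives the robot as it stands.
- The arm moves only by the tool servo_tool, never from a script. Its argument "steps" is a list of rows, each an object of numbers: "dx", "dy", "dz": the shift along the tool's x, y, z scaled (see below); "ax", "ay", "az": the turn, a rotation vector about the tool's x, y, z scaled (see below); "gripper": the closure, from 0 (fully open) to 1 (shut). A call has 1 to 10 rows; each row shifts and turns the commanded pose from where the row before left it, along the tool's axes as they then stand; what a row does not reach is not made up. The controller multiplies each number of a shift by 0.03 m and each number of a turn by 5 degrees. A row lasts 1/12 s, in which the tool goes at most 41.7 mm and 7.16 degrees, less where a joint would pass 70% of its speed; a pose out of reach is approached as far as the arm can. A call with a number of a shift or a turn outside -1 to 1 is refused whole. A call with a gripper value outside its range is refused whole. The fingers move at their own pace and stop on an object; "newtons" is the grip in N (left out, the last holds). Time passes only in rows, so rows that do not move let the fingers close. It gives the time, the measured TCP pose, the force, the opening and the grip force at its end, in the units of the state.
- get_state(): the state, without advancing time (a new reading comes with each control period).
- read_camera(name): name is "scene" or "side" or "wrist"; returns a dict with "frame" (400x640x3 uint8, red, green, blue), "z_map" (400x640 float32, m along the optical axis (not along the pixel's ray), 0 where there is no reading), "fx", "fy", "cx", "cy" (pixels), "k1" (the pictures are not rectified: a ray, as slopes to the right and down, at radius r is drawn at 1 + k1 r^2 times it, then the intrinsics apply), "position" and "rotation" of the camera in the world. Camera axes: x right, y down, z forward; pixel columns grow to the right and rows downward; lengths in m; the calibration is good to about 2 mm. A picture is of the moment at which its call begins.
- close_job(): hands the job in; it is judged then, once.
The state is a dict: "time": time; "joint_positions": joint angles; "joint_vel": joint speeds; "effort": joint torques, N m; "tool_pos": TCP position; "orientation": TCP orientation; "wrist_force": force on the tool from outside, world axes, zero at the start; "moment": the same for the moment, N m; "gripper_width": finger opening in m; "gripper_force": force on a finger pad.
Only numpy, scipy, OpenCV 4.12 (cv2) and the standard library are available. Lean on these libraries where they do the work, as an engineer would, in place of code of your own. Each camera call takes 0.05 s, during which the arm holds its last target. There are 200 camera calls.

TASK

Flick the dark flywheel on the blue bench stand so that it spins on its own, and let it run untouched until it has made at least two full turns. Then, while it is still turning, brake it with a fingertip so that it stops with its yellow timing mark between the two red prongs; once it has stopped, do not take the finger off until the mark is there, then lift the finger clear and leave the wheel standing. Only push and touch the wheel with the fingers: pinch or lift nothing, and do not shove the stand or disturb the can, the jar and the socket beside it.

Things in the scene. Friction and masses are not known exactly. Their poses are not given: they have to be found in the camera images.
- flywheel: Flywheel lying level, free to turn about a vertical axis (about 1.3 kg, 0.009 kg m2; tiny bearing drag: from 3 rad/s it loses about 0.2 rad/s each second). Dark disc 240 mm in diameter, 22 mm thick, its flat top 82 mm above the bench. Origin on the axis at the disc's underside, z up; yellow mark along +x. The hub, 60 mm in diameter, with a brass nut, reaches 114 mm above the bench.
- fin (a point): Top of one of six upright aluminium fins on the disc, at its outer end (78 mm from the axis, 107 mm above the bench). The fins are radial, 6 mm thick, 25 mm tall, from 32 to 78 mm from the axis, at 30 (this one), 90, 150, 210, 270 and 330 degrees anticlockwise from the wheel's x axis. A fin can be pushed sideways with a finger to spin the wheel.
- track (a point): Middle of the smooth flat track on the disc's top, 82 mm above the bench, outside the fins: it reaches from 78 to 120 mm from the axis, all the way round, and a fingertip can press on it to brake (5 N stops the wheel within about 0.1 s). This point lies 100 mm from the axis along the wheel's -x axis and turns with it.
- spindle (a joint): The wheel's angle relative to the stand, rad, growing anticlockwise seen from above, no stops, counted on over many turns (not wrapped). At the start between -3.1 and 3.1; the mark stands at the middle of the gate at 0 and at every whole turn (+-6.283, +-12.566, ...). It may be spun either way.
- mark (a point): Outer end of the yellow mark (a painted stripe 12 mm wide and 34 mm long, radial, on the flat track, going on down the rim), on the disc's top, 118 mm from the axis; turns with the wheel.
- gate (a point): The spot on the rim circle, 118 mm from the axis and 82 mm above the bench, midway between the two red prongs, on the stand's +x side. The prongs have 36 mm clear between them, are each 8 mm wide, 14 mm tall (80 to 94 mm above the bench) and 26 mm long, from 123 to 149 mm from the axis, ending in a red bar 52 mm wide on a grey post out to 159 mm.
- stand: Blue steel spindle stand, 5 kg, standing loose on the bench: base plate 200 x 200 x 20 mm with a foot out to 165 mm on its +x side under the gate. Origin on the wheel's axis at bench height; x points to the gate, z up.
- spray_can: Spray can with a yellow band and pale metal ends, 52 mm in diameter, 150 mm tall, upright, origin at the centre of its underside. Leave it alone.
- grease_jar: Jar with a green band and a white lid, 60 mm in diameter, 75 mm tall, upright, origin at the centre of its underside. Leave it alone.
- spark_plug_socket: Upright steel spark plug socket, 32 mm in diameter at its widest, 75 mm tall, origin at the centre of its underside. Leave it alone.

How it is judged:
On the way, in this order (a step that is already met when the one before it is completed fails the run):
1. the flywheel spins on its own, no finger on it (angular speed of flywheel above 0.8 rad/s and contact force between the fingers and flywheel below 0.02 N), for 0.3 s.
2. it has run on to two turns and still turns, untouched ((value of joint spindle above 9.4 rad or value of joint spindle below -9.4 rad) and angular speed of flywheel above 0.3 rad/s and contact force between the fingers and flywheel below 0.02 N), for 0.04 s.
3. the finger has stopped the wheel with the mark between the prongs (angular speed of flywheel below 0.1 rad/s and contact force between the fingers and flywheel above 0.05 N and horizontal distance between mark and gate below 0.02 m), for 0.06 s.
At the end, for the whole second after the job is handed in: The flywheel stands still (under 0.04 rad/s) with the outer end of its yellow mark within 20 mm of the middle of the gate, after its run of two turns; can, jar, socket and stand are within 20 mm of where they started and upright (horizontal distance between mark and gate below 0.02 m and angular speed of flywheel below 0.04 rad/s and distance of each of spray_can, grease_jar, spark_plug_socket, stand from where it was at the start of the episode below 0.02 m and angle between each of spray_can, grease_jar, spark_plug_socket's own z axis and vertical below 0.2 rad); the robot touches nothing.
It fails at once if after its run the wheel stands still with no finger on it and the mark outside the gate (over 20 mm from its middle) ((value of joint spindle above 9.4 rad or value of joint spindle below -9.4 rad) and angular speed of flywheel below 0.02 rad/s and contact force between the fingers and flywheel below 0.005 N and horizontal distance between mark and gate above 0.02 m).
It fails at once if the stand is shoved or lifted by more than 20 mm (distance of stand from where it was at the start of the episode above 0.02 m).
It fails at once if the spray can is moved, lifted or tipped over (distance of spray_can from where it was at the start of the episode above 0.02 m or angle between spray_can's own z axis and vertical above 0.3 rad).
It fails at once if the grease jar is moved, lifted or tipped over (distance of grease_jar from where it was at the start of the episode above 0.02 m or angle between grease_jar's own z axis and vertical above 0.3 rad).
It fails at once if the socket is moved, lifted or tipped over (distance of spark_plug_socket from where it was at the start of the episode above 0.02 m or angle between spark_plug_socket's own z axis and vertical above 0.3 rad).
It also fails if it takes over 45 s, if anything falls off the work surface, if the arm or the gripper's body presses on something with over 40 N, if the wrist force passes 120 N, or if a joint passes its speed limit or range.

## Working session

There is one attempt and no reset: what is moved stays moved. The work goes in short steps, Python scripts to look and compute and a tool call to move; the robot and the scene stay as the last step left them, time stands still between calls to the robot, and variables do not carry over. Pictures are saved under pics/ and viewed, at most 10 in all, crops included, and the job is handed in when it is done.

Besides the shell and the picture viewer there is one more tool, called after "Request:" by a JSON object that holds its "name" and its "arguments", one argument or row to a line. servo_tool: Moves the arm, as the interface text tells. Its arguments: {"type":"object","properties":{"steps":{"type":"array","items":{"type":"object","properties":{"dx":{"type":"number"},"dy":{"type":"number"},"dz":{"type":"number"},"ax":{"type":"number"},"ay":{"type":"number"},"az":{"type":"number"},"gripper":{"type":"number"}}}},"newtons":{"type":"number"}},"required":["steps"]}

```bash
ls; mkdir -p pics; cat > h.py <<'E'
import numpy as np, cv2
from workcell import *
def save(c,n): cv2.imwrite('pics/'+n,c['frame'][:,:,::-1])
def rays(c,px):
    px=np.atleast_2d(px).astype(float)
    d=np.stack([(px[:,0]-c['cx'])/c['fx'],(px[:,1]-c['cy'])/c['fy']],1); u=d.copy()
    for _ in range(20): u=d/(1+c['k1']*(u**2).sum(1,keepdims=True))
    return np.c_[u,np.ones(len(u))]@np.array(c['rotation']).T
def onplane(c,px,z):
    r=rays(c,px); p=np.array(c['position']); return p+r*((z-p[2])/r[:,2:])
def mask(c,lo,hi): return cv2.inRange(cv2.cvtColor(c['frame'],cv2.COLOR_RGB2HSV),lo,hi)
E
python3 - <<'E'
from h import *
s=get_state(); print({k:np.round(v,3) for k,v in s.items()})
for n in('scene','side'):
    c=read_camera(n); save(c,n+'0.png'); print(n,c['fx'],c['k1'],np.round(c['position'],3),np.round(c['rotation'],3).tolist())
E
```

```text
pics
{'time': np.float64(0.0), 'joint_positions': array([ 1.231,  0.616, -0.013,  1.425,  0.008,  1.103, -0.04 ]), 'joint_vel': array([0.   , 0.   , 0.   , 0.   , 0.001, 0.   , 0.001]), 'effort': array([ 0.0000e+00, -4.5894e+01,  2.0900e-01, -1.6575e+01, -6.1000e-02,
        2.1000e-02,  0.0000e+00]), 'tool_pos': array([ 0.2  , -0.617,  0.19 ]), 'orientation': array([-3.139,  0.   ,  0.314]), 'wrist_force': array([ 0.585, -0.007, -0.468]), 'moment': array([0.057, 0.009, 0.024]), 'gripper_force': np.float64(0.0), 'gripper_width': np.float64(0.093)}
scene 404.35865779683223 -0.007095652685986862 [ 1.157 -0.06   0.788] [-2.444, -0.015, 1.473]
side 367.4174937779264 -0.02428955869575581 [-0.014  0.619  0.547] [-2.064, 0.024, -2.4]
```

View pics/scene0.png

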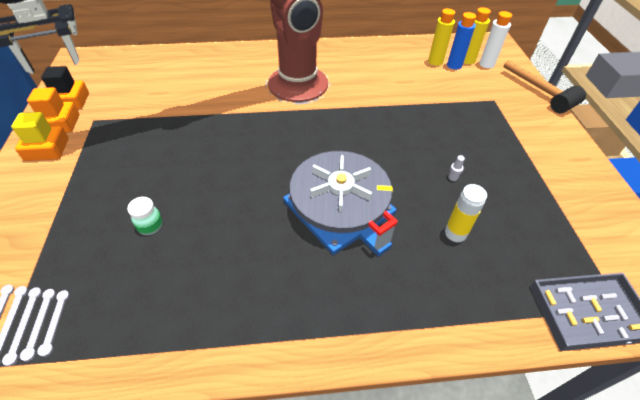

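View pics/side0.png

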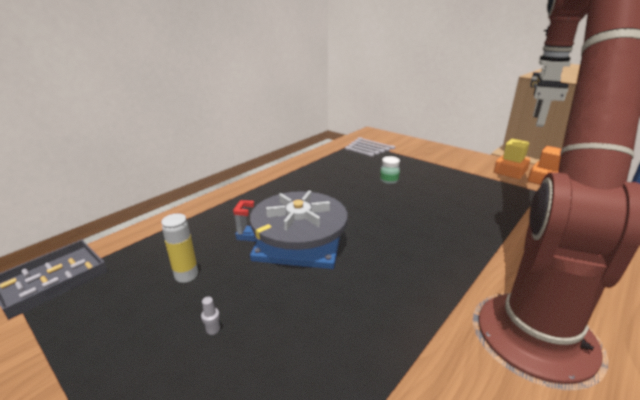

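The scene picture shows the wheel at about (341,185), its mark at (385,188), the red gate at (382,223), the can at (465,215), the socket at (456,168) and the jar at (146,216). The side view agrees.

```bash
cat >> h.py <<'E'
from scipy.spatial.transform import Rotation as R
_rc=read_camera
def read_camera(n):
    c=_rc(n); r=np.array(c['rotation'])
    if r.shape==(3,): c['rotation']=R.from_euler('xyz',r).as_matrix()
    return c
def cent(m,box=None):
    if box:
        k=np.zeros_like(m); x0,y0,x1,y1=box; k[y0:y1,x0:x1]=255; m=m&k
    ys,xs=np.nonzero(m); return np.c_[xs,ys]
E
python3 - <<'E'
from h import *
for n,b in(('scene',dict(w=(270,140,410,240),m=(372,180,400,196),g=(362,205,402,235),nut=(332,170,350,186))),('side',dict(w=(235,180,360,250),m=(252,222,275,240),g=(228,195,258,225),nut=(290,198,306,210)))):
    c=read_camera(n)
    print(n)
    y=mask(c,(20,120,100),(35,255,255)); o=mask(c,(8,90,90),(35,255,255)); r=mask(c,(0,150,80),(6,255,255))|mask(c,(174,150,80),(180,255,255))
    p=cent(y,b['m']); P=onplane(c,p,.082); print('mark',len(p),P.mean(0).round(4)); 
    q=cv2.fitLine(P[:,:2].astype(np.float32),cv2.DIST_L2,0,.01,.01).ravel(); print(' dir',q[:2])
    p=cent(r,b['g']); P=onplane(c,p,.094); print('gate red',len(p),P.mean(0).round(4), p.min(0),p.max(0))
    p=cent(o,b['nut']); print('nut',len(p),onplane(c,p,.112).mean(0).round(4) if len(p) else '')
    # rim circle: dark bluish-grey disc
    x0,y0,x1,y1=b['w']; Z=c['z_map']; px=np.array([(x,yy) for yy in range(y0,y1) for x in range(x0,x1)])
    ra=rays(c,px)/1.0; d=Z[px[:,1],px[:,0]]; W=np.array(c['position'])+ra*d[:,None]
    ok=(abs(W[:,2]-.082)<.005)&(d>0); print('disc n',ok.sum(),'minmax',W[ok].min(0).round(4),W[ok].max(0).round(4))
    (cc,rad)=cv2.minEnclosingCircle(W[ok][:,:2].astype(np.float32)); print('encl',cc,rad)
    for nm,bb in (('can',(440,180,492,245) if n=='scene' else (160,210,200,285)),('sock',(446,152,468,184) if n=='scene' else (200,295,222,336)),('jar',(128,196,164,236) if n=='scene' else (378,155,402,184))):
        x0,y0,x1,y1=bb; px=np.array([(x,yy) for yy in range(y0,y1) for x in range(x0,x1)]); d=Z[px[:,1],px[:,0]]; W=np.array(c['position'])+rays(c,px)*d[:,None]; ok=(W[:,2]>.03)&(d>0)
        print(nm,W[ok].min(0).round(3),W[ok].max(0).round(3))
E
```

```text
scene
mark 69 [0.5501 0.1677 0.082 ]
 dir [0.1623164  0.98673874]
gate red 280 [0.6614 0.1404 0.094 ] [368 211] [397 234]
nut 69 [0.5389 0.0641 0.112 ]
disc n 5148 minmax [ 0.415  -0.0541  0.077 ] [0.683  0.1828 0.087 ]
encl (0.5527648329734802, 0.07530306279659271) 0.14032691717147827
can [0.615 0.304 0.03 ] [0.666 0.355 0.153]
sock [0.448 0.367 0.031] [0.476 0.398 0.077]
jar [ 0.526 -0.418  0.03 ] [ 0.583 -0.363  0.078]
side
mark 44 [0.5502 0.1778 0.082 ]
 dir [ 0.22329192 -0.9747516 ]
gate red 178 [0.6506 0.1489 0.094 ] [234 200] [253 214]
nut 54 [0.5344 0.0701 0.112 ]
disc n 3072 minmax [ 0.4156 -0.0521  0.077 ] [0.6715 0.187  0.087 ]
encl (0.551141619682312, 0.07922833412885666) 0.13884000480175018
can [0.611 0.31  0.03 ] [0.663 0.362 0.152]
sock [0.444 0.372 0.03 ] [0.472 0.403 0.076]
jar [ 0.523 -0.413  0.03 ] [ 0.576 -0.358  0.078]
```

Request:
{"name": "servo_tool", "arguments": {
  "steps": [
    {"dx":0.98,"dy":-0.88,"gripper":1},
    {"dx":0.98,"dy":-0.88,"gripper":1},
    {"dx":0.98,"dy":-0.88,"gripper":1},
    {"dx":0.98,"dy":-0.88,"gripper":1},
    {"dx":0.98,"dy":-0.88,"gripper":1},
    {"dx":0.98,"dy":-0.88,"gripper":1},
    {"dx":0.98,"dy":-0.88,"gripper":1},
    {"dx":0.98,"dy":-0.88,"gripper":1},
    {"dx":0.98,"dy":-0.88,"gripper":1},
    {"dx":0.98,"dy":-0.88,"gripper":1}
  ]
}}

```text
schema error: expected keys dx, dy, dz, ax, ay, az, gripper
```

Request:
{"name": "servo_tool", "arguments": {
  "steps": [
    {"dx":0.98,"dy":-0.88},
    {"dx":0.98,"dy":-0.88},
    {"dx":0.98,"dy":-0.88},
    {"dx":0.98,"dy":-0.88},
    {"dx":0.98,"dy":-0.88},
    {"dx":0.98,"dy":-0.88},
    {"dx":0.98,"dy":-0.88},
    {"az":-1},
    {"az":-1},
    {"az":-1}
  ]
}}

```text
schema error: expected keys dx, dy, dz, ax, ay, az, gripper
```

Request:
{"name": "servo_tool", "arguments": {
  "steps": [
    {"az":-1},
    {"az":-1},
    {"az":-1},
    {"az":-1},
    {"az":-1},
    {"az":-1},
    {"az":-1},
    {"az":-1},
    {"az":-1},
    {"az":-1}
  ]
}}

```text
schema error: expected keys dx, dy, dz, ax, ay, az, gripper
```

Request:
{"name": "servo_tool", "arguments": {
  "steps": [
    {"dx":0.98,"dy":-0.88,"dz":0,"ax":0,"ay":0,"az":0,"gripper":1},
    {"dx":0.98,"dy":-0.88,"dz":0,"ax":0,"ay":0,"az":0,"gripper":1},
    {"dx":0.98,"dy":-0.88,"dz":0,"ax":0,"ay":0,"az":0,"gripper":1},
    {"dx":0.98,"dy":-0.88,"dz":0,"ax":0,"ay":0,"az":0,"gripper":1},
    {"dx":0.98,"dy":-0.88,"dz":0,"ax":0,"ay":0,"az":0,"gripper":1},
    {"dx":0.98,"dy":-0.88,"dz":0,"ax":0,"ay":0,"az":0,"gripper":1},
    {"dx":0.98,"dy":-0.88,"dz":0,"ax":0,"ay":0,"az":0,"gripper":1},
    {"dx":0.98,"dy":-0.88,"dz":0,"ax":0,"ay":0,"az":0,"gripper":1},
    {"dx":0.98,"dy":-0.88,"dz":0,"ax":0,"ay":0,"az":0,"gripper":1},
    {"dx":0.98,"dy":-0.88,"dz":0,"ax":0,"ay":0,"az":0,"gripper":1}
  ]
}}

```text
time: 1.03
tool_pos: [0.3993, -0.2746, 0.1911]
orientation: [3.141, -0.0, 0.314]
wrist_force: [0.8, -0.2, 0.6]
gripper_width: 0.031
gripper_force: 0.0
```

Request:
{"name": "servo_tool", "arguments": {
  "steps": [
    {"dx":0.98,"dy":-0.88,"dz":0,"ax":0,"ay":0,"az":0,"gripper":1},
    {"dx":0.98,"dy":-0.88,"dz":0,"ax":0,"ay":0,"az":0,"gripper":1},
    {"dx":0.98,"dy":-0.88,"dz":0,"ax":0,"ay":0,"az":0,"gripper":1},
    {"dx":0.98,"dy":-0.88,"dz":0,"ax":0,"ay":0,"az":0,"gripper":1},
    {"dx":0.98,"dy":-0.88,"dz":0,"ax":0,"ay":0,"az":0,"gripper":1},
    {"dx":0.98,"dy":-0.88,"dz":0,"ax":0,"ay":0,"az":0,"gripper":1},
    {"dx":0.98,"dy":-0.88,"dz":0,"ax":0,"ay":0,"az":0,"gripper":1},
    {"dx":0,"dy":0,"dz":0,"ax":0,"ay":0,"az":-1,"gripper":1},
    {"dx":0,"dy":0,"dz":0,"ax":0,"ay":0,"az":-1,"gripper":1},
    {"dx":0,"dy":0,"dz":0,"ax":0,"ay":0,"az":-1,"gripper":1}
  ]
}}

```text
time: 1.87
tool_pos: [0.5376, -0.0358, 0.1906]
orientation: [-3.141, 0.0, 0.583]
wrist_force: [0.4, -0.6, 0.5]
gripper_width: 0.0004
gripper_force: 0.0
```

Request:
{"name": "servo_tool", "arguments": {
  "steps": [
    {"dx":0,"dy":0,"dz":0,"ax":0,"ay":0,"az":-1,"gripper":1},
    {"dx":0,"dy":0,"dz":0,"ax":0,"ay":0,"az":-1,"gripper":1},
    {"dx":0,"dy":0,"dz":0,"ax":0,"ay":0,"az":-1,"gripper":1},
    {"dx":0,"dy":0,"dz":0,"ax":0,"ay":0,"az":-1,"gripper":1},
    {"dx":0,"dy":0,"dz":0,"ax":0,"ay":0,"az":-1,"gripper":1},
    {"dx":0,"dy":0,"dz":0,"ax":0,"ay":0,"az":-1,"gripper":1},
    {"dx":0,"dy":0,"dz":0,"ax":0,"ay":0,"az":-1,"gripper":1},
    {"dx":0,"dy":0,"dz":0,"ax":0,"ay":0,"az":-1,"gripper":1},
    {"dx":0,"dy":0,"dz":0,"ax":0,"ay":0,"az":-1,"gripper":1},
    {"dx":0,"dy":0,"dz":0,"ax":0,"ay":0,"az":-1,"gripper":1}
  ]
}}

```text
time: 2.7
tool_pos: [0.5373, -0.0372, 0.1909]
orientation: [-3.141, 0.0, 1.452]
wrist_force: [0.6, -0.5, -0.1]
gripper_width: 0.0004
gripper_force: 0.0
```

```bash
python3 - <<'E'
from h import *
s=get_state(); print({k:np.round(s[k],4).tolist() for k in('time','tool_pos','orientation','wrist_force','joint_positions','gripper_width')})
c=read_camera('scene'); save(c,'s1.png'); 
E
```

```text
{'time': 2.7, 'tool_pos': [0.5373, -0.0372, 0.1909], 'orientation': [-3.1413, 0.0001, 1.4524], 'wrist_force': [0.5914, -0.5193, -0.0721], 'joint_positions': [0.3128, 0.4703, -0.4241, 1.7392, 0.2264, 0.9809, -0.3157], 'gripper_width': 0.0004}
```

View pics/s1.png

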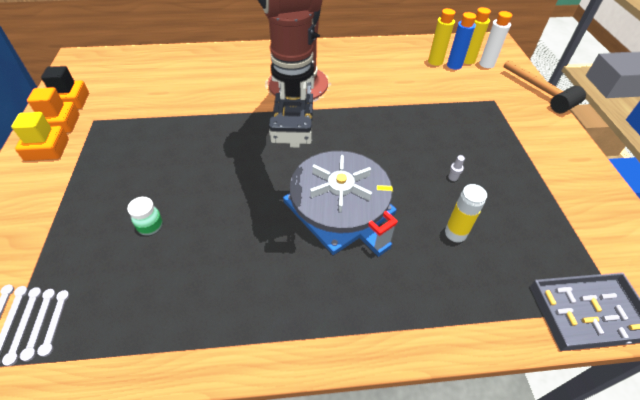

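The wheel (341,190) is unobstructed, with the gripper at (292,135) behind it to the left. First I'll touch the track to learn the contact height.

Request:
{"name": "servo_tool", "arguments": {
  "steps": [
    {"dx":0,"dy":0,"dz":1,"ax":0,"ay":0,"az":-1,"gripper":1},
    {"dx":0,"dy":0,"dz":1,"ax":0,"ay":0,"az":-0.36,"gripper":1},
    {"dx":0,"dy":0,"dz":1,"ax":0,"ay":0,"az":0,"gripper":1},
    {"dx":0,"dy":0,"dz":0.4,"ax":0,"ay":0,"az":0,"gripper":1},
    {"dx":0,"dy":0,"dz":0.1,"ax":0,"ay":0,"az":0,"gripper":1},
    {"dx":0,"dy":0,"dz":0,"ax":0,"ay":0,"az":0,"gripper":1}
  ]
}}

```text
time: 3.25
tool_pos: [0.537, -0.0371, 0.0852]
orientation: [-3.14, -0.0, 1.566]
wrist_force: [0.3, 0.0, 1.0]
gripper_width: 0.0006
gripper_force: 0.0
```

Request:
{"name": "servo_tool", "arguments": {
  "steps": [
    {"dx":0,"dy":0,"dz":0.07,"ax":0,"ay":0,"az":0,"gripper":1},
    {"dx":0,"dy":0,"dz":0,"ax":0,"ay":0,"az":0,"gripper":1}
  ]
}}

```text
time: 3.42
tool_pos: [0.5385, -0.037, 0.0849]
orientation: [3.139, 0.0, 1.567]
wrist_force: [0.1, -0.1, 0.0]
gripper_width: 0.0003
gripper_force: 0.0
```

Request:
{"name": "servo_tool", "arguments": {
  "steps": [
    {"dx":0,"dy":0,"dz":0.05,"ax":0,"ay":0,"az":0,"gripper":1},
    {"dx":0,"dy":0,"dz":0,"ax":0,"ay":0,"az":0,"gripper":1}
  ]
}}

```text
time: 3.58
tool_pos: [0.538, -0.0371, 0.0831]
orientation: [3.14, 0.0, 1.567]
wrist_force: [-0.7, -0.7, 0.1]
gripper_width: 0.0002
gripper_force: 0.0
```

Request:
{"name": "servo_tool", "arguments": {
  "steps": [
    {"dx":0,"dy":0,"dz":0.03,"ax":0,"ay":0,"az":0,"gripper":1},
    {"dx":0,"dy":0,"dz":0,"ax":0,"ay":0,"az":0,"gripper":1}
  ]
}}

```text
time: 3.75
tool_pos: [0.5376, -0.0371, 0.0818]
orientation: [3.141, 0.0, 1.567]
wrist_force: [0.3, -0.2, -0.1]
gripper_width: 0.0008
gripper_force: 0.0
```

Request:
{"name": "servo_tool", "arguments": {
  "steps": [
    {"dx":0,"dy":0,"dz":0.03,"ax":0,"ay":0,"az":0,"gripper":1},
    {"dx":0,"dy":0,"dz":0,"ax":0,"ay":0,"az":0,"gripper":1}
  ]
}}

```text
time: 3.92
tool_pos: [0.5374, -0.0371, 0.0805]
orientation: [-3.142, -0.0, 1.567]
wrist_force: [0.3, -0.1, -0.1]
gripper_width: 0.0004
gripper_force: 0.0
```

Request:
{"name": "servo_tool", "arguments": {
  "steps": [
    {"dx":0,"dy":0,"dz":0.03,"ax":0,"ay":0,"az":0,"gripper":1},
    {"dx":0,"dy":0,"dz":0,"ax":0,"ay":0,"az":0,"gripper":1}
  ]
}}

```text
time: 4.08
tool_pos: [0.5374, -0.037, 0.0795]
orientation: [-3.141, -0.0, 1.567]
wrist_force: [-0.1, -0.1, -0.0]
gripper_width: 0.0001
gripper_force: 0.0
```

Request:
{"name": "servo_tool", "arguments": {
  "steps": [
    {"dx":0,"dy":0,"dz":0.03,"ax":0,"ay":0,"az":0,"gripper":1},
    {"dx":0,"dy":0,"dz":0,"ax":0,"ay":0,"az":0,"gripper":1}
  ]
}}

```text
time: 4.25
tool_pos: [0.5374, -0.0371, 0.0786]
orientation: [-3.141, -0.0, 1.567]
wrist_force: [0.0, 0.4, -0.3]
gripper_width: 0.0003
gripper_force: 0.0
```

```bash
python3 - <<'E'
from h import *
a=read_camera('scene')['frame'][100:260,230:430]; b=read_camera('side')['frame'][140:290,220:420]
f=lambda x:cv2.resize(x,(400,300),interpolation=cv2.INTER_CUBIC)
cv2.imwrite('pics/t2.png',np.hstack([f(a),f(b)])[:,:,::-1])
E
```

```text
(no output)
```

View pics/t2.png

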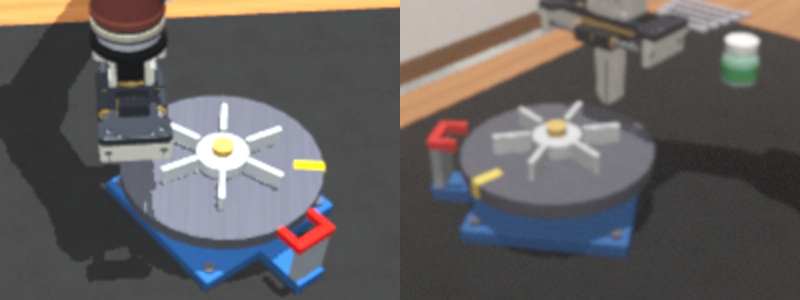

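```bash
python3 - <<'E'
from h import *
c=read_camera('side'); Z=c['z_map']
for x,y in((320,180),(324,180),(328,180),(324,184),(324,188),(324,190),(324,193),(324,196),(300,194),(320,205)):
    print((x,y),(np.array(c['position'])+rays(c,(x,y))[0]*Z[y,x]).round(4),c['frame'][y,x])
s=get_state(); print(np.round(s['tool_pos'],4),np.round(s['wrist_force'],2),s['time'])
E
```

```text
(320, 180) [ 0.5474 -0.0278  0.1344] [142 139 131]
(324, 180) [ 0.5328 -0.0265  0.1394] [139 135 128]
(328, 180) [ 0.5222 -0.0296  0.1415] [143 139 131]
(324, 184) [ 0.5337 -0.0275  0.1274] [138 134 126]
(324, 188) [ 0.5343 -0.0282  0.1154] [139 134 128]
(324, 190) [ 0.5335 -0.0273  0.1102] [131 128 121]
(324, 193) [ 0.6596 -0.176  -0.0011] [76 75 73]
(324, 196) [ 0.5459 -0.0418  0.0823] [80 78 81]
(300, 194) [ 0.6045 -0.0103  0.0812] [125 122 130]
(320, 205) [0.5006 0.0269 0.1011] [160 161 161]
[ 0.5375 -0.037   0.0787] [0.14 0.13 0.14] 4.4
```

```bash
python3 - <<'E'
from h import *
c=read_camera('side'); Z=c['z_map']
for x in(316,322,326,330):
  print(x,[((np.array(c['position'])+rays(c,(x,y))[0]*Z[y,x]).round(3).tolist(),int(c['frame'][y,x].mean())) for y in range(188,198)])
# project TCP
p=np.array([.5375,-.037,.0787])
for q in (p,p+[0,0.0075,0],p+[0,0,.026]):
    v=c['rotation'].T@(q-c['position']); u=v[:2]/v[2]; u=u*(1+c['k1']*(u@u)); print(u*c['fx']+[c['cx'],c['cy']])
w=read_camera('wrist'); save(w,'w0.png'); print(w['position'],w['rotation'].round(3).tolist())
E
```

```text
316 [([0.7, -0.183, 0.001], 69), ([0.696, -0.178, 0.001], 69), ([0.689, -0.171, 0.002], 71), ([0.687, -0.169, -0.0], 72), ([0.681, -0.162, 0.001], 72), ([0.572, -0.04, 0.083], 79), ([0.569, -0.036, 0.083], 80), ([0.565, -0.031, 0.084], 83), ([0.562, -0.028, 0.082], 79), ([0.559, -0.025, 0.082], 80)]
322 [([0.541, -0.028, 0.113], 121), ([0.542, -0.029, 0.109], 122), ([0.54, -0.027, 0.108], 113), ([0.672, -0.181, 0.0], 94), ([0.67, -0.179, -0.002], 76), ([0.661, -0.168, 0.001], 72), ([0.558, -0.047, 0.082], 77), ([0.555, -0.044, 0.082], 79), ([0.55, -0.039, 0.082], 81), ([0.547, -0.035, 0.082], 82)]
326 [([0.527, -0.027, 0.118], 139), ([0.526, -0.026, 0.116], 133), ([0.525, -0.025, 0.114], 119), ([0.661, -0.188, 0.001], 96), ([0.657, -0.183, 0.001], 75), ([0.651, -0.176, 0.002], 68), ([0.649, -0.173, 0.0], 69), ([0.548, -0.052, 0.08], 75), ([0.542, -0.045, 0.082], 77), ([0.538, -0.04, 0.083], 80)]
330 [([0.527, -0.044, 0.112], 104), ([0.66, -0.207, 0.001], 84), ([0.656, -0.202, 0.0], 71), ([0.652, -0.197, 0.0], 71), ([0.648, -0.192, 0.0], 67), ([0.641, -0.184, 0.002], 68), ([0.637, -0.179, 0.002], 67), ([0.635, -0.177, -0.0], 69), ([0.63, -0.17, 0.001], 70), ([0.53, -0.048, 0.082], 74)]
[325.25545554 198.81164148]
[323.42782049 199.85394717]
[325.24708002 190.10815403]
[0.53870916 0.04229973 0.27395253] [[1.0, -0.003, -0.001], [-0.003, -0.958, -0.285], [-0.0, 0.285, -0.958]]
```

View pics/w0.png

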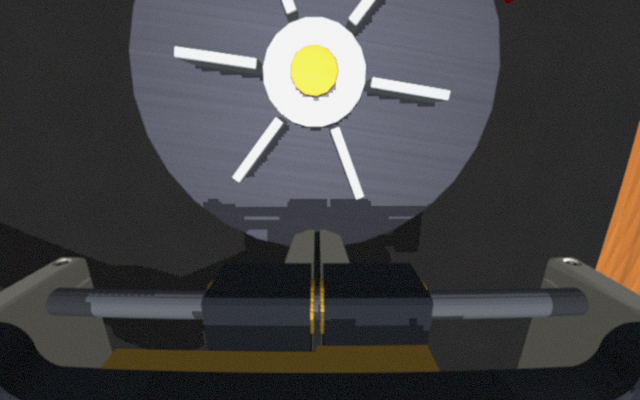

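The close-ups show the fingertip about 25 mm above the disc although the reported TCP z is 0.079, so the shut fingers look shorter than the stated TCP. I'll keep going down carefully and watch the force.

Request:
{"name": "servo_tool", "arguments": {
  "steps": [
    {"dx":0,"dy":0,"dz":0.3,"ax":0,"ay":0,"az":0,"gripper":1},
    {"dx":0,"dy":0,"dz":0.2,"ax":0,"ay":0,"az":0,"gripper":1},
    {"dx":0,"dy":0,"dz":0,"ax":0,"ay":0,"az":0,"gripper":1}
  ]
}}

```text
time: 4.75
tool_pos: [0.5361, -0.0372, 0.0621]
orientation: [-3.138, 0.0, 1.567]
wrist_force: [0.1, -0.7, 0.1]
gripper_width: 0.0004
gripper_force: 0.0
```

```bash
python3 - <<'E'
from h import *
c=read_camera('side'); Z=c['z_map']
for x in(322,326):
  print(x,[((np.array(c['position'])+rays(c,(x,y))[0]*Z[y,x]).round(3).tolist(),int(c['frame'][y,x].mean())) for y in range(190,204)])
E
```

```text
322 [([0.539, -0.026, 0.109], 126), ([0.54, -0.026, 0.106], 124), ([0.542, -0.029, 0.101], 127), ([0.539, -0.026, 0.1], 125), ([0.539, -0.026, 0.097], 123), ([0.54, -0.027, 0.093], 118), ([0.542, -0.03, 0.089], 108), ([0.545, -0.033, 0.083], 94), ([0.543, -0.03, 0.082], 83), ([0.539, -0.026, 0.082], 81), ([0.537, -0.023, 0.081], 98), ([0.531, -0.016, 0.083], 148), ([0.502, 0.018, 0.105], 187), ([0.499, 0.021, 0.105], 186)]
326 [([0.526, -0.026, 0.113], 139), ([0.527, -0.027, 0.109], 140), ([0.527, -0.027, 0.107], 139), ([0.526, -0.027, 0.104], 140), ([0.527, -0.027, 0.101], 137), ([0.527, -0.027, 0.098], 135), ([0.528, -0.029, 0.093], 120), ([0.539, -0.042, 0.082], 101), ([0.535, -0.037, 0.082], 87), ([0.53, -0.032, 0.083], 87), ([0.527, -0.028, 0.083], 114), ([0.525, -0.025, 0.081], 169), ([0.493, 0.013, 0.106], 199), ([0.49, 0.016, 0.106], 190)]
```

Request:
{"name": "servo_tool", "arguments": {
  "steps": [
    {"dx":0,"dy":0,"dz":0.12,"ax":0,"ay":0,"az":0,"gripper":1},
    {"dx":0,"dy":0,"dz":0,"ax":0,"ay":0,"az":0,"gripper":1}
  ]
}}

```text
time: 4.97
tool_pos: [0.5372, -0.037, 0.0596]
orientation: [-3.141, -0.0, 1.567]
wrist_force: [0.3, 1.2, 0.5]
gripper_width: 0.0003
gripper_force: 0.0
```

Request:
{"name": "servo_tool", "arguments": {
  "steps": [
    {"dx":0,"dy":0,"dz":0.05,"ax":0,"ay":0,"az":0,"gripper":1},
    {"dx":0,"dy":0,"dz":0,"ax":0,"ay":0,"az":0,"gripper":1}
  ]
}}

```text
time: 5.13
tool_pos: [0.5374, -0.037, 0.0585]
orientation: [-3.141, -0.0, 1.567]
wrist_force: [-1.2, -0.4, -0.2]
gripper_width: 0.0005
gripper_force: 0.0
```

Request:
{"name": "servo_tool", "arguments": {
  "steps": [
    {"dx":0,"dy":0,"dz":0.05,"ax":0,"ay":0,"az":0,"gripper":1},
    {"dx":0,"dy":0,"dz":0,"ax":0,"ay":0,"az":0,"gripper":1}
  ]
}}

```text
time: 5.3
tool_pos: [0.5375, -0.037, 0.0571]
orientation: [-3.142, -0.0, 1.567]
wrist_force: [-0.2, -0.1, -0.7]
gripper_width: 0.0002
gripper_force: 0.0
```

Request:
{"name": "servo_tool", "arguments": {
  "steps": [
    {"dx":0,"dy":0,"dz":0.04,"ax":0,"ay":0,"az":0,"gripper":1},
    {"dx":0,"dy":0,"dz":0,"ax":0,"ay":0,"az":0,"gripper":1}
  ]
}}

```text
time: 5.47
tool_pos: [0.5374, -0.0371, 0.0559]
orientation: [-3.141, -0.0, 1.567]
wrist_force: [-0.6, 0.3, -0.8]
gripper_width: 0.0004
gripper_force: 0.0
```

Request:
{"name": "servo_tool", "arguments": {
  "steps": [
    {"dx":0,"dy":0,"dz":0.04,"ax":0,"ay":0,"az":0,"gripper":1},
    {"dx":0,"dy":0,"dz":0,"ax":0,"ay":0,"az":0,"gripper":1}
  ]
}}

```text
time: 5.63
tool_pos: [0.5375, -0.037, 0.0547]
orientation: [-3.142, -0.0, 1.567]
wrist_force: [0.2, -0.2, 0.5]
gripper_width: 0.0006
gripper_force: 0.0
```

Request:
{"name": "servo_tool", "arguments": {
  "steps": [
    {"dx":0,"dy":0,"dz":0.04,"ax":0,"ay":0,"az":0,"gripper":1},
    {"dx":0,"dy":0,"dz":0,"ax":0,"ay":0,"az":0,"gripper":1}
  ]
}}

```text
time: 5.8
tool_pos: [0.539, -0.037, 0.0547]
orientation: [3.138, 0.0, 1.567]
wrist_force: [-0.0, 0.9, 5.2]
gripper_width: 0.0002
gripper_force: 2.5
```

Request:
{"name": "servo_tool", "arguments": {
  "steps": [
    {"dx":0,"dy":0,"dz":0.03,"ax":0,"ay":0,"az":0,"gripper":1},
    {"dx":0,"dy":0,"dz":0,"ax":0,"ay":0,"az":0,"gripper":1}
  ]
}}

```text
time: 5.97
tool_pos: [0.54, -0.037, 0.0546]
orientation: [3.136, 0.0, 1.567]
wrist_force: [-1.2, -0.2, 8.8]
gripper_width: 0.0006
gripper_force: 4.5
```

Contact came at reported z ≈ 0.0545, so the tip sits 27.5 mm above the reported TCP. Next I lift and go into position between two fins.

Request:
{"name": "servo_tool", "arguments": {
  "steps": [
    {"dx":0,"dy":0,"dz":-0.67,"ax":0,"ay":0,"az":0,"gripper":1},
    {"dx":0,"dy":0,"dz":-0.67,"ax":0,"ay":0,"az":0,"gripper":1},
    {"dx":0.51,"dy":-0.35,"dz":0,"ax":0,"ay":0,"az":0,"gripper":1},
    {"dx":0.51,"dy":-0.35,"dz":0,"ax":0,"ay":0,"az":0,"gripper":1},
    {"dx":0,"dy":0,"dz":0.2,"ax":0,"ay":0,"az":0,"gripper":1}
  ]
}}

```text
time: 6.38
tool_pos: [0.5156, -0.0026, 0.0882]
orientation: [3.14, -0.002, 1.572]
wrist_force: [0.9, 0.3, -0.2]
gripper_width: 0.0006
gripper_force: 0.0
```

```bash
cat >> h.py <<'E'
C=np.array([.536,.066]); GA=np.arctan2(.0787,.12)
def markang(c,dbg=False):
    y=mask(c,(22,130,110),(33,255,255)); ys,xs=np.nonzero(y); P=onplane(c,np.c_[xs,ys],.082)[:,:2]-C
    r=np.hypot(*P.T); P=P[(r>.082)&(r<.124)]
    if len(P)<12: return None,len(P)
    m=P.mean(0); return np.arctan2(m[1],m[0])-GA, len(P)
E
python3 - <<'E'
from h import *
c=read_camera('wrist'); save(c,'w1.png'); s=get_state(); print(np.round(s['tool_pos'],4))
for n in('scene','side','wrist'): print(n,markang(read_camera(n)))
E
```

```text
[ 0.5156 -0.0047  0.0863]
scene (np.float64(0.8306695141835627), 64)
side (None, 2)
wrist (None, 0)
```

View pics/w1.png

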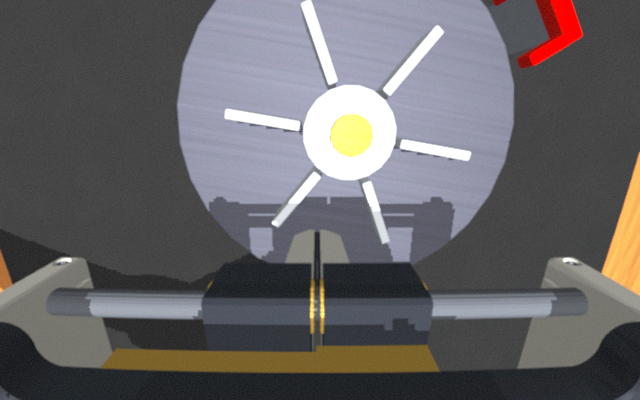

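The fingertip (318,235) sits in the gap between the fins ending at (275,222) and (383,240). I lower it and flick clockwise.

Request:
{"name": "servo_tool", "arguments": {
  "steps": [
    {"dx":0,"dy":0,"dz":0.41,"ax":0,"ay":0,"az":0,"gripper":1},
    {"dx":0,"dy":0,"dz":0.4,"ax":0,"ay":0,"az":0,"gripper":1},
    {"dx":0,"dy":0,"dz":0,"ax":0,"ay":0,"az":0,"gripper":1},
    {"dx":0.14,"dy":-0.1,"dz":0,"ax":0,"ay":0,"az":0,"gripper":1},
    {"dx":0.25,"dy":-0.17,"dz":0,"ax":0,"ay":0,"az":0,"gripper":1},
    {"dx":0.38,"dy":-0.27,"dz":0,"ax":0,"ay":0,"az":0,"gripper":1},
    {"dx":0.49,"dy":-0.34,"dz":0,"ax":0,"ay":0,"az":0,"gripper":1},
    {"dx":0,"dy":0,"dz":-1,"ax":0,"ay":0,"az":0,"gripper":1},
    {"dx":0,"dy":0,"dz":-0.2,"ax":0,"ay":0,"az":0,"gripper":1}
  ]
}}

```text
time: 7.33
tool_pos: [0.4917, 0.034, 0.1018]
orientation: [3.136, -0.001, 1.57]
wrist_force: [1.0, 0.1, 1.5]
gripper_width: 0.0004
gripper_force: 0.0
```

```bash
cat >> h.py <<'E'
CC=dict(scene=((.5389,.0641),np.radians(31.9)),side=((.5344,.0701),np.radians(34.1)))
def spin(n):
    global C,GA
    c=read_camera(n); C=np.array(CC[n][0]); GA=CC[n][1]; a,k=markang(c); return a,k
def track(N,names=('scene','side')):
    out=[]
    for i in range(N):
        n=names[i%len(names)]; t=get_state()['time']; a,k=spin(n); out.append((n,round(float(t),3),None if a is None else round(float(a),3),k))
    return out
E
python3 - <<'E'
from h import *
for o in track(8): print(o)
s=get_state(); print(np.round(s['tool_pos'],4),np.round(s['wrist_force'],2),s['time'])
E
```

```text
('scene', 7.333, -0.308, 85)
('side', 7.383, None, 0)
('scene', 7.433, -0.713, 90)
('side', 7.483, None, 2)
('scene', 7.533, -1.118, 86)
('side', 7.583, None, 2)
('scene', 7.633, -1.517, 83)
('side', 7.683, None, 8)
[0.4898 0.0312 0.0978] [0.06 0.3  0.01] 7.7333
```

Request:
{"name": "servo_tool", "arguments": {
  "steps": [
    {"dx":-0.77,"dy":0.52,"dz":0,"ax":0,"ay":0,"az":0,"gripper":1},
    {"dx":-0.77,"dy":0.52,"dz":0,"ax":0,"ay":0,"az":0,"gripper":1},
    {"dx":-0.77,"dy":0.53,"dz":0,"ax":0,"ay":0,"az":0,"gripper":1},
    {"dx":0,"dy":0,"dz":0.6,"ax":0,"ay":0,"az":0,"gripper":1},
    {"dx":0,"dy":0,"dz":0.6,"ax":0,"ay":0,"az":0,"gripper":1},
    {"dx":0,"dy":0,"dz":0,"ax":0,"ay":0,"az":0,"gripper":1},
    {"dx":0,"dy":0,"dz":0,"ax":0,"ay":0,"az":0,"gripper":1},
    {"dx":0,"dy":0,"dz":0,"ax":0,"ay":0,"az":0,"gripper":1},
    {"dx":0,"dy":0,"dz":0,"ax":0,"ay":0,"az":0,"gripper":1},
    {"dx":0,"dy":0,"dz":0,"ax":0,"ay":0,"az":0,"gripper":1}
  ]
}}

```text
time: 8.57
tool_pos: [0.5378, -0.0376, 0.0635]
orientation: [3.14, -0.0, 1.568]
wrist_force: [-0.5, -0.6, 0.0]
gripper_width: 0.0006
gripper_force: 0.0
```

```bash
python3 - <<'E'
from h import *
for i in range(30):
    t=get_state()['time']; a,k=spin('scene')
    if i%2==0 or k<60: print(round(float(t),3),None if a is None else round(float(a),3),k)
s=get_state(); print(np.round(s['tool_pos'],4),np.round(s['wrist_force'],2),s['time'])
E
```

```text
8.567 1.302 57
8.667 0.942 65
8.767 0.568 67
8.867 0.187 79
8.967 -0.183 82
9.067 -0.552 91
9.167 -0.923 89
9.267 -1.288 83
9.367 -1.649 87
9.467 -2.013 71
9.517 None 0
9.567 None 0
9.617 None 0
9.667 None 0
9.717 None 0
9.767 -3.066 15
9.817 -3.219 45
9.867 -3.387 47
9.917 -3.552 45
9.967 2.571 46
10.017 2.409 47
[ 0.5372 -0.038   0.0626] [-0.19  0.44 -0.22] 10.0667
```

Request:
{"name": "servo_tool", "arguments": {
  "steps": [
    {"dx":0,"dy":0,"dz":0,"ax":0,"ay":0,"az":0,"gripper":1},
    {"dx":0,"dy":0,"dz":0,"ax":0,"ay":0,"az":0,"gripper":1},
    {"dx":0,"dy":0,"dz":0,"ax":0,"ay":0,"az":0,"gripper":1},
    {"dx":0,"dy":0,"dz":0,"ax":0,"ay":0,"az":0,"gripper":1},
    {"dx":0,"dy":0,"dz":0,"ax":0,"ay":0,"az":0,"gripper":1},
    {"dx":0,"dy":0,"dz":0,"ax":0,"ay":0,"az":0,"gripper":1},
    {"dx":0,"dy":0,"dz":0,"ax":0,"ay":0,"az":0,"gripper":1},
    {"dx":0,"dy":0,"dz":0,"ax":0,"ay":0,"az":0,"gripper":1},
    {"dx":0,"dy":0,"dz":0,"ax":0,"ay":0,"az":0,"gripper":1},
    {"dx":0,"dy":0,"dz":0,"ax":0,"ay":0,"az":0,"gripper":1}
  ]
}}

```text
time: 10.9
tool_pos: [0.5372, -0.0379, 0.0626]
orientation: [-3.142, -0.0, 1.567]
wrist_force: [-0.5, 0.9, -0.6]
gripper_width: 0.0005
gripper_force: 0.0
```

```bash
python3 - <<'E'
from h import *
for i in range(8):
    t=get_state()['time']; a,k=spin('scene')
    if i%2==1: print(round(float(t),3),None if a is None else round(float(a),3),k)
E
```

```text
10.95 -0.682 91
11.05 -1.011 87
11.15 -1.339 81
11.25 -1.667 85
```

Request:
{"name": "servo_tool", "arguments": {
  "steps": [
    {"dx":0,"dy":0,"dz":0,"ax":0,"ay":0,"az":0,"gripper":1},
    {"dx":0,"dy":0,"dz":0,"ax":0,"ay":0,"az":0,"gripper":1},
    {"dx":0,"dy":0,"dz":0,"ax":0,"ay":0,"az":0,"gripper":1},
    {"dx":0,"dy":0,"dz":0,"ax":0,"ay":0,"az":0,"gripper":1},
    {"dx":0,"dy":0,"dz":0,"ax":0,"ay":0,"az":0,"gripper":1},
    {"dx":0,"dy":0,"dz":0,"ax":0,"ay":0,"az":0,"gripper":1},
    {"dx":0,"dy":0,"dz":0,"ax":0,"ay":0,"az":0,"gripper":1},
    {"dx":0,"dy":0,"dz":0,"ax":0,"ay":0,"az":0,"gripper":1},
    {"dx":0,"dy":0,"dz":0,"ax":0,"ay":0,"az":0,"gripper":1},
    {"dx":0,"dy":0,"dz":0,"ax":0,"ay":0,"az":0,"gripper":1}
  ]
}}

```text
time: 12.13
tool_pos: [0.5372, -0.0379, 0.0626]
orientation: [3.142, -0.0, 1.567]
wrist_force: [-1.2, -0.2, -0.3]
gripper_width: -0.0001
gripper_force: 0.0
```

```bash
python3 - <<'E'
from h import *
for i in range(8):
    t=get_state()['time']; a,k=spin('scene')
    if i%2==1: print(round(float(t),3),None if a is None else round(float(a),3),k)
E
```

```text
12.183 1.801 50
12.283 1.514 54
12.383 1.221 59
12.483 0.924 61
```

Request:
{"name": "servo_tool", "arguments": {
  "steps": [
    {"dx":0,"dy":0,"dz":0,"ax":0,"ay":0,"az":0,"gripper":1},
    {"dx":0,"dy":0,"dz":0,"ax":0,"ay":0,"az":0,"gripper":1},
    {"dx":0,"dy":0,"dz":0,"ax":0,"ay":0,"az":0,"gripper":1},
    {"dx":0,"dy":0,"dz":0,"ax":0,"ay":0,"az":0,"gripper":1},
    {"dx":0,"dy":0,"dz":0,"ax":0,"ay":0,"az":0,"gripper":1},
    {"dx":0,"dy":0,"dz":0,"ax":0,"ay":0,"az":0,"gripper":1},
    {"dx":0,"dy":0,"dz":0,"ax":0,"ay":0,"az":0,"gripper":1},
    {"dx":0,"dy":0,"dz":0,"ax":0,"ay":0,"az":0,"gripper":1},
    {"dx":0,"dy":0,"dz":0,"ax":0,"ay":0,"az":0,"gripper":1},
    {"dx":0,"dy":0,"dz":0,"ax":0,"ay":0,"az":0,"gripper":1}
  ]
}}

```text
time: 13.37
tool_pos: [0.5372, -0.0379, 0.0626]
orientation: [3.142, -0.0, 1.567]
wrist_force: [-0.5, -0.1, -0.2]
gripper_width: 0.0008
gripper_force: 0.0
```

Request:
{"name": "servo_tool", "arguments": {
  "steps": [
    {"dx":0,"dy":0,"dz":0,"ax":0,"ay":0,"az":0,"gripper":1},
    {"dx":0,"dy":0,"dz":0,"ax":0,"ay":0,"az":0,"gripper":1},
    {"dx":0,"dy":0,"dz":0,"ax":0,"ay":0,"az":0,"gripper":1},
    {"dx":0,"dy":0,"dz":0,"ax":0,"ay":0,"az":0,"gripper":1},
    {"dx":0,"dy":0,"dz":0,"ax":0,"ay":0,"az":0,"gripper":1},
    {"dx":0,"dy":0,"dz":0,"ax":0,"ay":0,"az":0,"gripper":1},
    {"dx":0,"dy":0,"dz":0,"ax":0,"ay":0,"az":0,"gripper":1},
    {"dx":0,"dy":0,"dz":0,"ax":0,"ay":0,"az":0,"gripper":1},
    {"dx":0,"dy":0,"dz":0,"ax":0,"ay":0,"az":0,"gripper":1},
    {"dx":0,"dy":0,"dz":0,"ax":0,"ay":0,"az":0,"gripper":1}
  ]
}}

```text
time: 14.2
tool_pos: [0.5372, -0.038, 0.0626]
orientation: [-3.142, -0.0, 1.567]
wrist_force: [0.5, 0.7, -0.4]
gripper_width: 0.0007
gripper_force: 0.0
```

Request:
{"name": "servo_tool", "arguments": {
  "steps": [
    {"dx":0,"dy":0,"dz":0,"ax":0,"ay":0,"az":0,"gripper":1},
    {"dx":0,"dy":0,"dz":0,"ax":0,"ay":0,"az":0,"gripper":1},
    {"dx":0,"dy":0,"dz":0,"ax":0,"ay":0,"az":0,"gripper":1},
    {"dx":0,"dy":0,"dz":0,"ax":0,"ay":0,"az":0,"gripper":1},
    {"dx":0,"dy":0,"dz":0,"ax":0,"ay":0,"az":0,"gripper":1},
    {"dx":0,"dy":0,"dz":0,"ax":0,"ay":0,"az":0,"gripper":1},
    {"dx":0,"dy":0,"dz":0,"ax":0,"ay":0,"az":0,"gripper":1},
    {"dx":0,"dy":0,"dz":0,"ax":0,"ay":0,"az":0,"gripper":1},
    {"dx":0,"dy":0,"dz":0,"ax":0,"ay":0,"az":0,"gripper":1},
    {"dx":0,"dy":0,"dz":0,"ax":0,"ay":0,"az":0,"gripper":1}
  ]
}}

```text
time: 15.03
tool_pos: [0.5372, -0.0379, 0.0626]
orientation: [-3.142, -0.0, 1.567]
wrist_force: [0.5, 0.5, -0.1]
gripper_width: 0.0003
gripper_force: 0.0
```

```bash
python3 - <<'E'
from h import *
for i in range(6):
    t=get_state()['time']; a,k=spin('scene')
    if i%2==1: print(round(float(t),3),None if a is None else round(float(a),3),k)
E
```

```text
15.083 0.151 79
15.183 -0.097 68
15.283 -0.356 89
```

Request:
{"name": "servo_tool", "arguments": {
  "steps": [
    {"dx":0,"dy":0,"dz":0,"ax":0,"ay":0,"az":0,"gripper":1},
    {"dx":0,"dy":0,"dz":0,"ax":0,"ay":0,"az":0,"gripper":1},
    {"dx":0,"dy":0,"dz":0,"ax":0,"ay":0,"az":0,"gripper":1},
    {"dx":0,"dy":0,"dz":0,"ax":0,"ay":0,"az":0,"gripper":1},
    {"dx":0,"dy":0,"dz":0,"ax":0,"ay":0,"az":0,"gripper":1},
    {"dx":0,"dy":0,"dz":0,"ax":0,"ay":0,"az":0,"gripper":1},
    {"dx":0,"dy":0,"dz":0,"ax":0,"ay":0,"az":0,"gripper":1},
    {"dx":0,"dy":0,"dz":0,"ax":0,"ay":0,"az":0,"gripper":1},
    {"dx":0,"dy":0,"dz":0,"ax":0,"ay":0,"az":0,"gripper":1},
    {"dx":0,"dy":0,"dz":0,"ax":0,"ay":0,"az":0,"gripper":1}
  ]
}}

```text
time: 16.17
tool_pos: [0.5372, -0.0379, 0.0626]
orientation: [3.142, -0.0, 1.567]
wrist_force: [0.1, 0.0, -0.1]
gripper_width: 0.0007
gripper_force: 0.0
```

Request:
{"name": "servo_tool", "arguments": {
  "steps": [
    {"dx":0,"dy":0,"dz":0,"ax":0,"ay":0,"az":0,"gripper":1},
    {"dx":0,"dy":0,"dz":0,"ax":0,"ay":0,"az":0,"gripper":1},
    {"dx":0,"dy":0,"dz":0,"ax":0,"ay":0,"az":0,"gripper":1},
    {"dx":0,"dy":0,"dz":0,"ax":0,"ay":0,"az":0,"gripper":1},
    {"dx":0,"dy":0,"dz":0,"ax":0,"ay":0,"az":0,"gripper":1},
    {"dx":0,"dy":0,"dz":0,"ax":0,"ay":0,"az":0,"gripper":1},
    {"dx":0,"dy":0,"dz":0,"ax":0,"ay":0,"az":0,"gripper":1},
    {"dx":0,"dy":0,"dz":0,"ax":0,"ay":0,"az":0,"gripper":1},
    {"dx":0,"dy":0,"dz":0,"ax":0,"ay":0,"az":0,"gripper":1},
    {"dx":0,"dy":0,"dz":0,"ax":0,"ay":0,"az":0,"gripper":1}
  ]
}}

```text
time: 17.0
tool_pos: [0.5372, -0.038, 0.0626]
orientation: [3.142, -0.0, 1.567]
wrist_force: [-0.6, 0.5, 0.3]
gripper_width: 0.0007
gripper_force: 0.0
```

Request:
{"name": "servo_tool", "arguments": {
  "steps": [
    {"dx":0,"dy":0,"dz":0,"ax":0,"ay":0,"az":0,"gripper":1},
    {"dx":0,"dy":0,"dz":0,"ax":0,"ay":0,"az":0,"gripper":1},
    {"dx":0,"dy":0,"dz":0,"ax":0,"ay":0,"az":0,"gripper":1},
    {"dx":0,"dy":0,"dz":0,"ax":0,"ay":0,"az":0,"gripper":1},
    {"dx":0,"dy":0,"dz":0,"ax":0,"ay":0,"az":0,"gripper":1},
    {"dx":0,"dy":0,"dz":0,"ax":0,"ay":0,"az":0,"gripper":1},
    {"dx":0,"dy":0,"dz":0,"ax":0,"ay":0,"az":0,"gripper":1},
    {"dx":0,"dy":0,"dz":0,"ax":0,"ay":0,"az":0,"gripper":1},
    {"dx":0,"dy":0,"dz":0,"ax":0,"ay":0,"az":0,"gripper":1},
    {"dx":0,"dy":0,"dz":0,"ax":0,"ay":0,"az":0,"gripper":1}
  ]
}}

```text
time: 17.83
tool_pos: [0.5372, -0.0379, 0.0626]
orientation: [3.142, -0.0, 1.567]
wrist_force: [0.2, 0.2, 0.1]
gripper_width: 0.001
gripper_force: 0.0
```

Request:
{"name": "servo_tool", "arguments": {
  "steps": [
    {"dx":0,"dy":0,"dz":0,"ax":0,"ay":0,"az":0,"gripper":1},
    {"dx":0,"dy":0,"dz":0,"ax":0,"ay":0,"az":0,"gripper":1},
    {"dx":0,"dy":0,"dz":0,"ax":0,"ay":0,"az":0,"gripper":1},
    {"dx":0,"dy":0,"dz":0,"ax":0,"ay":0,"az":0,"gripper":1},
    {"dx":0,"dy":0,"dz":0,"ax":0,"ay":0,"az":0,"gripper":1},
    {"dx":0,"dy":0,"dz":0,"ax":0,"ay":0,"az":0,"gripper":1},
    {"dx":0,"dy":0,"dz":0,"ax":0,"ay":0,"az":0,"gripper":1},
    {"dx":0,"dy":0,"dz":0,"ax":0,"ay":0,"az":0,"gripper":1},
    {"dx":0,"dy":0,"dz":0,"ax":0,"ay":0,"az":0,"gripper":1},
    {"dx":0,"dy":0,"dz":0,"ax":0,"ay":0,"az":0,"gripper":1}
  ]
}}

```text
time: 18.67
tool_pos: [0.5372, -0.0379, 0.0626]
orientation: [3.142, -0.0, 1.567]
wrist_force: [-0.1, -0.2, 0.3]
gripper_width: 0.0007
gripper_force: 0.0
```

Request:
{"name": "servo_tool", "arguments": {
  "steps": [
    {"dx":0,"dy":0,"dz":0,"ax":0,"ay":0,"az":0,"gripper":1},
    {"dx":0,"dy":0,"dz":0,"ax":0,"ay":0,"az":0,"gripper":1},
    {"dx":0,"dy":0,"dz":0,"ax":0,"ay":0,"az":0,"gripper":1},
    {"dx":0,"dy":0,"dz":0,"ax":0,"ay":0,"az":0,"gripper":1},
    {"dx":0,"dy":0,"dz":0,"ax":0,"ay":0,"az":0,"gripper":1},
    {"dx":0,"dy":0,"dz":0,"ax":0,"ay":0,"az":0,"gripper":1},
    {"dx":0,"dy":0,"dz":0,"ax":0,"ay":0,"az":0,"gripper":1},
    {"dx":0,"dy":0,"dz":0,"ax":0,"ay":0,"az":0,"gripper":1},
    {"dx":0,"dy":0,"dz":0,"ax":0,"ay":0,"az":0,"gripper":1},
    {"dx":0,"dy":0,"dz":0,"ax":0,"ay":0,"az":0,"gripper":1}
  ]
}}

```text
time: 19.5
tool_pos: [0.5372, -0.038, 0.0626]
orientation: [3.142, -0.0, 1.567]
wrist_force: [-0.3, 0.2, 0.6]
gripper_width: 0.0003
gripper_force: 0.0
```

```bash
python3 - <<'E'
from h import *
for i in range(9):
    t=get_state()['time']; a,k=spin('scene')
    if i%2==0: print(round(float(t),3),None if a is None else round(float(a),3),k)
print(get_state()['time'])
E
```

```text
19.5 -3.048 14
19.6 -3.202 42
19.7 -3.372 47
19.8 -3.539 45
19.9 2.578 43
19.95
```

Request:
{"name": "servo_tool", "arguments": {
  "steps": [
    {"dx":0,"dy":0,"dz":0.09,"ax":0,"ay":0,"az":0,"gripper":1},
    {"dx":0,"dy":0,"dz":0.07,"ax":0,"ay":0,"az":0,"gripper":1},
    {"dx":0,"dy":0,"dz":0,"ax":0,"ay":0,"az":0,"gripper":1},
    {"dx":0,"dy":0,"dz":0,"ax":0,"ay":0,"az":0,"gripper":1},
    {"dx":0,"dy":0,"dz":0,"ax":0,"ay":0,"az":0,"gripper":1},
    {"dx":0,"dy":0,"dz":0,"ax":0,"ay":0,"az":0,"gripper":1},
    {"dx":0,"dy":0,"dz":0,"ax":0,"ay":0,"az":0,"gripper":1},
    {"dx":0,"dy":0,"dz":0,"ax":0,"ay":0,"az":0,"gripper":1},
    {"dx":0,"dy":0,"dz":0,"ax":0,"ay":0,"az":0,"gripper":1}
  ]
}}

```text
time: 20.7
tool_pos: [0.5372, -0.0379, 0.0579]
orientation: [3.141, -0.0, 1.567]
wrist_force: [0.5, -0.2, 0.9]
gripper_width: 0.0005
gripper_force: 0.0
```

```bash
python3 - <<'E'
from h import *
for i in range(5):
    t=get_state()['time']; a,k=spin('scene')
    print(round(float(t),3),None if a is None else round(float(a),3),k)
print(get_state()['time'])
E
```

```text
20.7 1.291 60
20.75 1.212 58
20.8 1.13 59
20.85 1.051 59
20.9 0.974 63
20.95
```

Request:
{"name": "servo_tool", "arguments": {
  "steps": [
    {"dx":0,"dy":0,"dz":0,"ax":0,"ay":0,"az":0,"gripper":1},
    {"dx":0,"dy":0,"dz":0,"ax":0,"ay":0,"az":0,"gripper":1},
    {"dx":0,"dy":0,"dz":0,"ax":0,"ay":0,"az":0,"gripper":1},
    {"dx":0,"dy":0,"dz":0,"ax":0,"ay":0,"az":0,"gripper":1},
    {"dx":0,"dy":0,"dz":0,"ax":0,"ay":0,"az":0,"gripper":1},
    {"dx":0,"dy":0,"dz":0.19,"ax":0,"ay":0,"az":0,"gripper":1},
    {"dx":0,"dy":0,"dz":0,"ax":0,"ay":0,"az":0,"gripper":1},
    {"dx":0,"dy":0,"dz":0,"ax":0,"ay":0,"az":0,"gripper":1}
  ]
}}

```text
time: 21.62
tool_pos: [0.5407, -0.0378, 0.0546]
orientation: [3.134, 0.0, 1.567]
wrist_force: [0.5, -0.3, 12.6]
gripper_width: 0.0004
gripper_force: 6.4
```

```bash
python3 - <<'E'
from h import *
for o in track(3,('scene','side','scene')): print(o)
c=read_camera('scene'); cv2.imwrite('pics/s3.png',cv2.resize(c['frame'][130:260,260:430],(680,520),interpolation=cv2.INTER_CUBIC)[:,:,::-1])
s=get_state(); print(np.round(s['tool_pos'],4),np.round(s['wrist_force'],2),s['time'])
E
```

```text
('scene', 21.617, 0.16, 82)
('side', 21.667, None, 0)
('scene', 21.717, 0.158, 84)
[ 0.5406 -0.0377  0.0546] [-0.19 -0.31 12.54] 21.8167
```

View pics/s3.png

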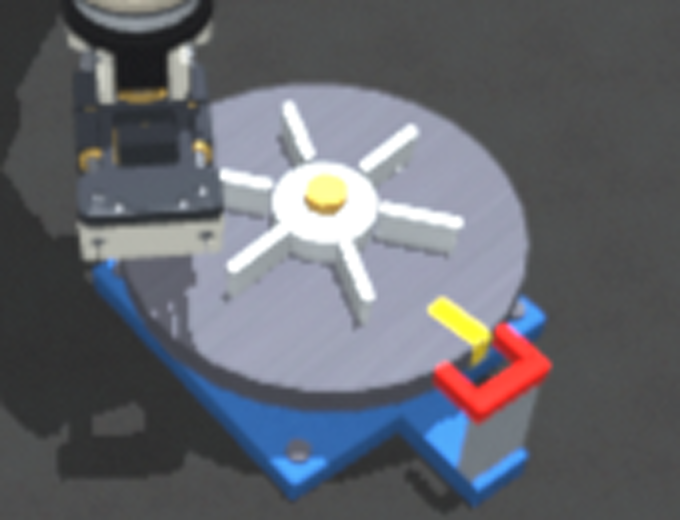

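The wheel stopped at about +0.16 rad under the finger, with the mark at (475,340) near the right prong. I'll drag it about 14 mm clockwise under the pressed finger.

Request:
{"name": "servo_tool", "arguments": {
  "steps": [
    {"dx":0,"dy":-0.1,"dz":0,"ax":0,"ay":0,"az":0,"gripper":1},
    {"dx":0,"dy":-0.12,"dz":0,"ax":0,"ay":0,"az":0,"gripper":1},
    {"dx":0,"dy":-0.12,"dz":0,"ax":0,"ay":0,"az":0,"gripper":1},
    {"dx":0,"dy":-0.1,"dz":0,"ax":0,"ay":0,"az":0,"gripper":1},
    {"dx":0,"dy":0,"dz":0,"ax":0,"ay":0,"az":0,"gripper":1}
  ]
}}

```text
time: 22.23
tool_pos: [0.5269, -0.0373, 0.0546]
orientation: [3.134, -0.0, 1.567]
wrist_force: [-0.3, -0.1, 12.3]
gripper_width: 0.0003
gripper_force: 6.1
```

```bash
python3 - <<'E'
from h import *
for o in track(2,('scene','scene')): print(o)
c=read_camera('scene'); cv2.imwrite('pics/s4.png',cv2.resize(c['frame'][130:260,260:430],(680,520),interpolation=cv2.INTER_CUBIC)[:,:,::-1])
s=get_state(); print(np.round(s['tool_pos'],4),np.round(s['wrist_force'],2),s['time'])
E
```

```text
('scene', 22.233, 0.031, 83)
('scene', 22.283, 0.033, 83)
[ 0.5275 -0.0373  0.0546] [-0.69  0.79 12.82] 22.3833
```

View pics/s4.png

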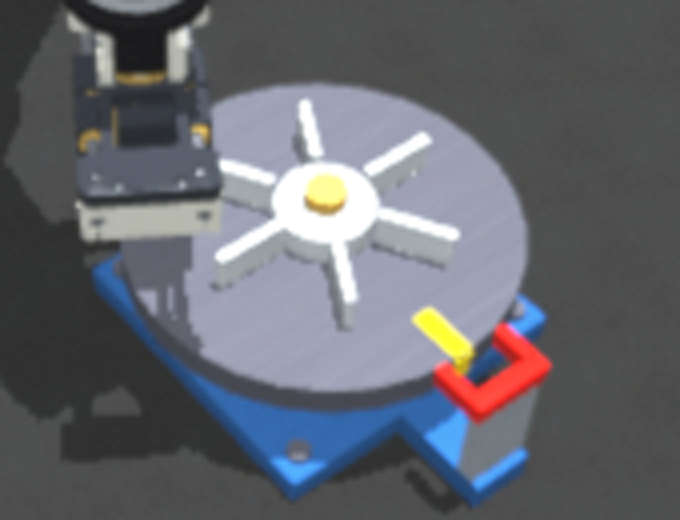

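The mark end (466,353) sits midway between the prong tips (443,370) and (503,330). I ease the pressure off gradually before lifting.

Request:
{"name": "servo_tool", "arguments": {
  "steps": [
    {"dx":0,"dy":0,"dz":-0.02,"ax":0,"ay":0,"az":0,"gripper":1},
    {"dx":0,"dy":0,"dz":-0.02,"ax":0,"ay":0,"az":0,"gripper":1},
    {"dx":0,"dy":0,"dz":-0.02,"ax":0,"ay":0,"az":0,"gripper":1},
    {"dx":0,"dy":0,"dz":0,"ax":0,"ay":0,"az":0,"gripper":1},
    {"dx":0,"dy":0,"dz":0,"ax":0,"ay":0,"az":0,"gripper":1}
  ]
}}

```text
time: 22.8
tool_pos: [0.5253, -0.0371, 0.0546]
orientation: [3.139, -0.001, 1.567]
wrist_force: [0.3, 1.6, 5.8]
gripper_width: 0.0003
gripper_force: 3.3
```

Request:
{"name": "servo_tool", "arguments": {
  "steps": [
    {"dx":0,"dy":0,"dz":-0.02,"ax":0,"ay":0,"az":0,"gripper":1},
    {"dx":0,"dy":0,"dz":-0.01,"ax":0,"ay":0,"az":0,"gripper":1},
    {"dx":0,"dy":0,"dz":0,"ax":0,"ay":0,"az":0,"gripper":1},
    {"dx":0,"dy":0,"dz":0,"ax":0,"ay":0,"az":0,"gripper":1}
  ]
}}

```text
time: 23.13
tool_pos: [0.524, -0.0374, 0.0547]
orientation: [-3.142, -0.001, 1.567]
wrist_force: [0.3, 1.3, 3.1]
gripper_width: 0.0008
gripper_force: 1.4
```

```bash
python3 - <<'E'
from h import *
print(track(3,('scene',)))
s=get_state(); print(np.round(s['tool_pos'],4),np.round(s['wrist_force'],2),s['gripper_force'],s['time'])
E
```

```text
[('scene', 23.133, 0.006, 75), ('scene', 23.183, 0.006, 75), ('scene', 23.233, 0.006, 75)]
[ 0.524  -0.0375  0.0547] [0.88 1.63 2.1 ] 1.1756090819835663 23.2833
```

The mark angle is 0.006 rad, the wheel is still and the force is about 2 N. Now a quick lift clear.

Request:
{"name": "servo_tool", "arguments": {
  "steps": [
    {"dx":0,"dy":0,"dz":-0.01,"ax":0,"ay":0,"az":0,"gripper":1},
    {"dx":0,"dy":0,"dz":0,"ax":0,"ay":0,"az":0,"gripper":1},
    {"dx":0,"dy":0,"dz":0,"ax":0,"ay":0,"az":0,"gripper":1},
    {"dx":0,"dy":0,"dz":-1,"ax":0,"ay":0,"az":0,"gripper":1},
    {"dx":0,"dy":0,"dz":-1,"ax":0,"ay":0,"az":0,"gripper":1},
    {"dx":0,"dy":0,"dz":0,"ax":0,"ay":0,"az":0,"gripper":1}
  ]
}}

```text
time: 23.78
tool_pos: [0.5274, -0.0381, 0.1195]
orientation: [3.133, 0.001, 1.566]
wrist_force: [0.5, 0.3, 0.7]
gripper_width: 0.0007
gripper_force: 0.0
```

```bash
python3 - <<'E'
from h import *
for o in track(12,('scene',))[::3]: print(o)
E
```

```text
('scene', 23.783, 0.004, 77)
('scene', 23.933, 0.004, 77)
('scene', 24.083, 0.004, 77)
('scene', 24.233, 0.004, 77)
```

Wheel stands still at the gate.

```bash
python3 -c "
from workcell import *
print(close_job())"
```

```text
the job is handed in; nothing more can be done
None
```

The job is handed in (no verdict came back): I flicked the flywheel, let it run over four turns untouched, and braked it about 0.16 rad short. I then dragged it under the pressed finger to the gate and lifted clear; it stood still with the mark within about 0.01 rad of the middle.

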